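Find the spare electrode under the cover and lay it on its rest

TASK

Slide the loose cover plate of the accessory block off the pockets onto the block's flat deck, keeping it flat on the block all the way, until all three pockets are fully open. Find the pocket with the spare electrode, the round part with the thick head, lift it out and lay it in both notches of the electrode rest, centred lengthways and either way round, setting it down rather than dropping it. Leave the other two parts in their pockets and the cover on the deck, and do not knock over or push about the glassware and jars.

Things in the scene. Friction and masses are not known exactly. Their poses are not given: they have to be found in the camera images.
- block: white accessory block fixed to the bench, 192 mm (x) by 378 mm (y), origin under its centre on the bench, z up. +y half: three pockets side by side, running along x, centred at x = 0, y = 51, 103, 155 mm. -y half: flat deck 44 mm high, level with the long walls that carry the cover. Fences 7 mm higher along both long sides (inner faces x = -89, +89 mm); end stop on the deck (inner face y = -183 mm).
- pocket1 (a point): middle of the middle pocket, 30 mm above the bench, axes as the block; the others lie 52 mm to either side in y. Pockets: 164 mm long (x), 30 mm wide, ribs between them 22 mm wide, 43 mm high. Parts lie on two black rubber saddles, tops 22 mm above the bench, at x -72 to -29 and 29 to 43 mm.
- trough (a point): finger trough across the middle of all pockets, point on its floor (4 mm above the bench) at the middle pocket: it is 58 mm wide (block x from -29 to +29 mm), without ribs, from block y = -10 mm out through the open +y end, so a part can be gripped round its middle with a finger on either side (next part 52 mm away, centre to centre).
- cover: loose flat grey cover plate, 170 mm (x) by 168 mm (y) by 5 mm, 0.14 to 0.28 kg, origin at the centre of its underside. Starts over all three pockets between the fences (4 mm play each side), at about block y = +102 mm, underside 44 mm above the bench; slides along the block's y onto the deck. Against the end stop its centre is at block y = -99 mm; all pockets are fully open from about -75 mm.
- cover_handle (a point): middle of the top edge of the black upright tab in the middle of the cover, 35 mm above the cover's underside; axes as the cover. The tab is 60 mm along x, 14 mm thick along y and stands 30 mm above the plate.
- electrode: spare electrode lying along its x: grey round body 16 mm thick, 125 mm long (x -75 to +50 mm), black thicker head 24 mm across, 25 mm long at the +x end (x +50 to +75 mm). 40 to 85 g, balanced at its origin: on its axis, in the middle of its 150 mm. Starts in any one of the three pockets, axis 30 mm above the bench. The only part with a thick round head.
- rod: plain steel rod of even thickness, 12 mm across, 144 mm long, lying along x; origin at its middle on its axis. In another pocket; stays there.
- spatula: flat steel spatula 144 mm long, 5 mm thick, 9 mm wide with a blade 24 mm wide at its +x end, lying along x; origin at its middle on its underside. In the remaining pocket; stays there.
- rest: white electrode rest fixed to the bench: base plate 120 mm (x) by 60 mm (y) by 8 mm, origin under its centre on the bench, z up. Two uprights 10 mm thick at x = -34 and +34 mm, 51 mm wide, each with an open-topped 90 degree V notch (bottom 36 mm, tips 56 mm above the bench, 40 mm wide at the top). Fingers can go down between the uprights (58 mm), where there is only the base plate.
- rest_seat (a point): where the middle of the electrode's axis is when it lies along the rest's x, centred in both notches: 47 mm above the bench, over the middle of the rest; axes as the rest
- flask: bystander: conical glass flask with white stopper, 76 mm across, 135 mm tall; origin under its centre
- amber: bystander: amber glass bottle with black cap, 60 mm across, 135 mm tall; origin under its centre
- jar: bystander: white screw-lid jar, 70 mm across, 80 mm tall; origin under its centre
- beaker: bystander: glass beaker, 72 mm across, 90 mm tall; origin under its centre
- dish: bystander: shallow white porcelain dish, 90 mm across, 16 mm tall; origin under its centre
- stopper: bystander: loose glass stopper standing on its wide end, 40 mm across, 45 mm tall; origin under its centre
Things that resemble listed ones, but are neither listed nor needed, are in the scene too. Leave any green look-alike of the rest alone.

How it is judged:
By the outcome, as a careful person would: the job done as asked, in the order asked, and still so for the second after the job is handed in, with the robot touching nothing.
It also fails if it takes over 54 s, if anything falls off the work surface, if the arm or the gripper's body presses on something with over 40 N, if the wrist force passes 120 N, or if a joint passes its speed limit or range.

ROBOT

A 6-joint arm with a two-finger parallel gripper is mounted at the origin on the work surface. World frame = base frame: x ahead of the robot, y to its left, z up, the work surface at z = 0. Lengths are in m, angles in degrees, forces in N, time in s.
With the tool pointing down it reaches from about 0.3 to 0.75 m from the base axis. Payload 8.5 kg.
Tool frame: the origin (TCP) lies at the very end of the fingers, on their centre line; the grasp point (between the pads) lies 19 mm behind it; z points along the fingers, y is the direction in which the jaws open and shut (so a half turn about z gives the same grasp; the last joint's range is limited). The gripper opens to 85 mm and grips with 20 to 120 N. Pads are 22 mm wide; open, the fingers measure 114 mm over their backs; the gripper's body (76 mm by 85 mm) begins 54 mm behind the grasp point. The pads swing forward as they close: fully open they stand 13 mm farther back than shut.
Start: joints at [50.747, 21.807, 74.336, -0, 83.858, -12.336], TCP at [0.249, 0.49, 0.231] pointing down, gripper open.
Joint ranges: [-178.18, 178.18], [-50.72, 133.34], [12.68, 142.11], [-81.47, 261.47], [9.98, 163.14], [-165.26, 165.26]. Speed limits (degrees/s): [136.94, 136.94, 180, 180, 180, 180].

INTERFACE

Orientations are given as a 3x3 rotation matrix whose columns are the frame's x, y, z axes.
In Python, from rig import status, vision, env gives the robot as it stands.
- The arm moves only by the tool send_rows, never from a script. Its argument "targets" is a list of rows, each a list of 7 numbers: the shift along the tool's x, y, z in units of 50 mm (1.0 is 50 mm), then the turn, a rotation vector about the tool's x, y, z in units of 8 degrees (1.0 is 8 degrees), then the finger opening in mm, from 0 to 85.4. A call has 1 to 5 rows; each row is the pose to reach, as a shift and turn from the pose commanded when the call began, along the tool's axes at that moment; what a row does not reach only later rows make up. A row lasts 1/8 s, in which the tool goes at most 62.5 mm and 10.7 degrees, less where a joint would pass 70% of its speed; a pose out of reach is approached as far as the arm can. A call with a gripper value outside its range is refused whole. The fingers move at their own pace and stop on an object; "grip_force" is the grip in N (left out, the last holds). Time passes only in rows, so rows that repeat a pose let the fingers close. It gives the time, the measured TCP pose, the force and the opening at its end, in the units of the state.
- status.observe(): the state, without advancing time (a new reading comes with each control period).
- vision.get_image(name): name is "scene" or "top" or "wrist"; returns (picture, depth): 480x640x3 uint8, red, green, blue; 480x640 float32, m along the optical axis (not along the pixel's ray), 0 where there is no reading.
- vision.camera_model(name): a dict with "camera_matrix" (3x3 intrinsics, pixels), "view" (4x4, takes a point from world to camera coordinates); the wrist camera has in their place "T_tool_cam" (4x4, takes a point from camera to tool coordinates, whose origin is the TCP and whose axes are the flange's). Camera axes: x right, y down, z forward; pixel columns grow to the right and rows downward; lengths in m; the calibration is good to about 2 mm. A picture is of the moment at which its call begins: read the wrist's pose just before it. camera_model takes no time and is no camera call.
- env.close_job(): hands the job in, once; it reports no verdict.
Trained networks look in the newest picture that a camera, given by its name, has taken for a name from the list of things; names that differ only in an ending like _2 or _b are one class to them, and where a whole thing is asked for, a point or a joint stands for the part that bears it (a point fixed in the world has none). Each returns a list of dicts, best first, with "p" (0 to 1); they miss things now and then, are a little off and sometimes report something else, mostly with a low value. They report only what shows in the picture. A call takes as long as a camera call. They do not tell look-alikes from the thing itself.
- vision.masks_of(camera, label): "pixels" (480x640 bool, what is visible of it) and "extent" ([left, top, right, bottom] in pixels, round what is visible of it).
The state is a dict: "time_s": time; "q": joint angles; "qvel": joint speeds; "joint_efforts": joint torques, N m; "position": TCP position; "tool_rot": TCP orientation; "ft_force": force on the tool from outside, world axes, zero at the start; "wrist_torque": the same for the moment, N m; "grip_width": finger opening in m.
Only numpy, scipy, OpenCV 4.12 (cv2) and the standard library are available. Lean on these libraries where they do the work, as an engineer would, in place of code of your own. Each camera call takes 0.05 s, during which the arm holds its last target.

## Working session

There is one attempt and no reset: what is moved stays moved. The work goes in short steps, Python scripts to look and compute and a tool call to move; the robot and the scene stay as the last step left them, time stands still between calls to the robot, and variables do not carry over. Pictures are saved under pics/ and viewed, and the job is handed in when it is done.

Besides the shell and the picture viewer there is one more tool, called after "Emit:" as name(argument=value, ...) on one line, values as JSON. send_rows: Moves the arm, as the interface text tells. Its arguments: {"type":"object","properties":{"targets":{"type":"array","items":{"type":"array","items":{"type":"number"}}},"grip_force":{"type":"number"}},"required":["targets"]}

```bash
ls; mkdir -p pics; cat > h.py <<'E'
import numpy as np,cv2
from rig import status,vision,env
def save(n,im): cv2.imwrite('pics/'+n+'.png',im[:,:,::-1])
def world(cam,d,mask=None,st=None):
    m=vision.camera_model(cam);K=np.array(m['camera_matrix'])
    v,u=np.mgrid[0:480,0:640]
    P=np.stack([(u-K[0,2])/K[0,0]*d,(v-K[1,2])/K[1,1]*d,d],-1)
    if cam=='wrist':
        T=np.array(m['T_tool_cam']);P=P@T[:3,:3].T+T[:3,3]
        R=np.array(st['tool_rot']);P=P@R.T+np.array(st['position'])
    else:
        V=np.linalg.inv(np.array(m['view']));P=P@V[:3,:3].T+V[:3,3]
    return P
E
python3 - <<'E'
from h import *
st=status.observe();print(st)
for c in('top','scene'):
    im,d=vision.get_image(c);save(c+'0',im);np.savez('/tmp/%s0.npz'%c,im=im,d=d)
    m=vision.camera_model(c);print(c,m)
    for l in('block','cover','cover_handle','rest') if c=='top' else ():
        for r in vision.masks_of(c,l)[:3]:
            P=world(c,d)[r['pixels']&(d>0)];print(l,r['p'],r['extent'],np.median(P,0),P.max(0),P.min(0))
E
```

```text
pics
{'time_s': 0.0, 'q': array([ 5.07472710e+01,  2.18412178e+01,  7.43846119e+01,  1.33024964e-05,
        8.38585101e+01, -1.23344171e+01]), 'qvel': array([-0.04439345,  0.03671774,  0.00666976, -0.02584428,  0.07311699,
        0.01965013]), 'joint_efforts': array([ 4.87647776e-04, -4.48454118e+01, -2.31286705e+01, -1.99832621e-04,
        4.65754070e-03, -2.33508717e-05]), 'position': array([0.24879636, 0.49018167, 0.23071048]), 'tool_rot': array([[-8.91652726e-01,  4.52719060e-01, -9.31579819e-04],
       [ 4.52719909e-01,  8.91652054e-01, -1.13972109e-03],
       [ 3.14671598e-04, -1.43798015e-03, -9.99998917e-01]]), 'ft_force': array([-0.8294417 ,  1.25473887,  0.01660288]), 'wrist_torque': array([ 0.00887706, -0.0087278 , -0.00163003]), 'grip_width': 0.08519186743865746}
top {'camera_matrix': array([[468.67335362,   0.        , 322.18084844],
       [  0.        , 468.67335362, 232.32485826],
       [  0.        ,   0.        ,   1.        ]]), 'view': array([[ 0.01847455, -0.99972589, -0.01438164, -0.09576058],
       [-0.98884131, -0.01614297, -0.14809549,  0.56370484],
  
[... 921 characters left out ...]
9 -0.31397115  0.00881931] [ 0.39992951 -0.27726788  0.05888271] [ 0.27762391 -0.35456563 -0.00377618]
rest 0.67 [425.2, 158.1, 459.0, 208.8] [ 0.69351772 -0.36580549  0.00946747] [ 0.75473092 -0.33223898  0.05955063] [ 6.35179311e-01 -4.02425252e-01 -3.08140357e-04]
scene {'camera_matrix': array([[500.89836584,   0.        , 320.91463489],
       [  0.        , 500.89836584, 231.92433603],
       [  0.        ,   0.        ,   1.        ]]), 'view': array([[-0.54880497,  0.8359348 , -0.00510915,  0.37146621],
       [ 0.69888191,  0.45545694, -0.55147352, -0.31058897],
       [-0.45866891, -0.30622211, -0.83417675,  1.31142833],
       [ 0.        ,  0.        ,  0.        ,  1.        ]])}
```

View pics/top0.png

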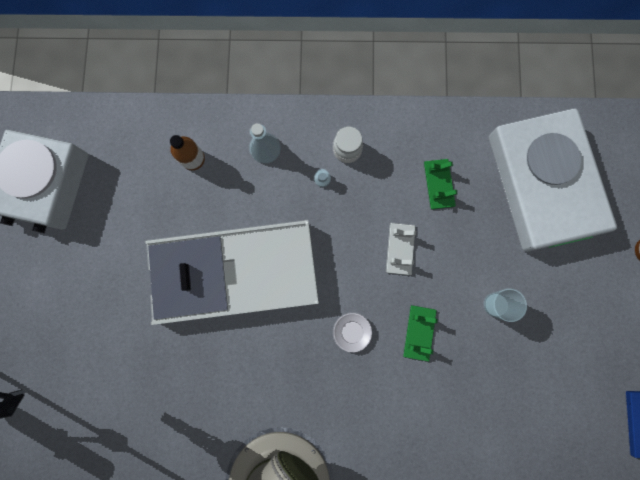

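View pics/scene0.png

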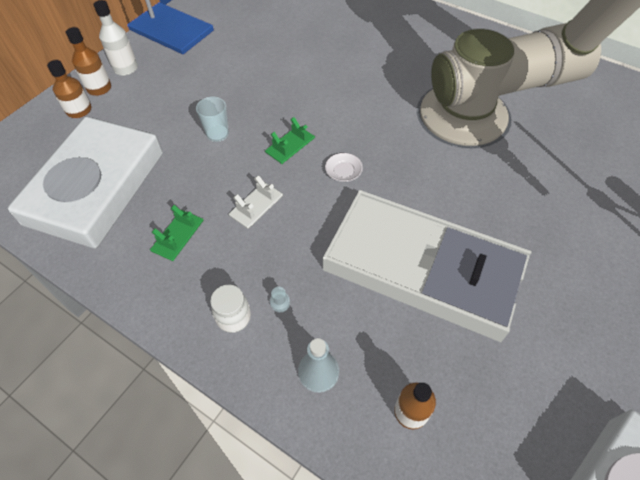

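The top view shows the block with its cover at px (190,278), the handle at (185,277), and the white rest at (401,249) with a green look-alike on either side. Next I measure their poses.

```bash
python3 - <<'E'
from h import *
z=np.load('/tmp/top0.npz');d=z['d'];im=z['im'].astype(int);P=world('top',d)
X,Y,Z=P[...,0],P[...,1],P[...,2]
def rect(m,n):
    pts=P[m][:,:2].astype(np.float32)
    r=cv2.minAreaRect(pts*1000);print(n,m.sum(),r, np.median(P[m],0), pts.mean(0))
reg=(X>.33)&(X<.61)&(Y>-.1)&(Y<.34)&(d>0)
rect(reg&(Z>.042)&(Z<.06),'block')
rect(reg&(Z>.07),'handle')
dark=im.sum(-1)<100*3
print(np.percentile(P[reg&(Z>.07)][:,2],[0,50,100]))
grey=reg&(abs(Z-.049)<.003)&(im.max(-1)<140)
grey=cv2.morphologyEx(grey.astype(np.uint8),cv2.MORPH_OPEN,np.ones((3,3)))>0
rect(grey,'cover')
white=(im.min(-1)>110)
rr=(X>.46)&(X<.61)&(Y>-.32)&(Y<-.23)&(d>0)
rect(rr&(Z>.005),'rest'); rect(rr&(Z>.03),'uprights')
q=rr&(Z>.03)
n,l,s,c=cv2.connectedComponentsWithStats(q.astype(np.uint8))
for i in range(1,n): rect(l==i,'up%d'%i)
b=reg&(Z>.05)&(Z<.054)&~grey;print(b.sum())
# others
for n_,(u,v) in dict(dish=(352,333),stopper=(322,178),jar=(348,145),flask=(263,145),amber=(187,152)).items(): print(n_,P[v,u])
E
```

```text
block 12435 ((470.36431884765625, 121.23758697509766), (192.22557067871094, 378.3629455566406), 8.264739990234375) [0.46919767 0.12609943 0.04718831] [0.46924573 0.12208335]
handle 196 ((455.58709716796875, 220.23878479003906), (59.27867889404297, 15.169310569763184), 9.232254028320312) [0.45458834 0.2192125  0.0786015 ] [0.4548443  0.21911934]
[0.07001355 0.0786015  0.08423936]
cover 3426 ((457.6793212890625, 220.9021453857422), (173.22911071777344, 168.60614013671875), 8.897732734680176) [0.45287511 0.22119304 0.0492133 ] [0.45454708 0.22220731]
rest 1235 ((534.7149658203125, -274.1111755371094), (145.2625274658203, 86.53861236572266), 2.946232557296753) [ 0.53341207 -0.27138925  0.00915712] [ 0.53343844 -0.2717944 ]
uprights 227 ((534.3873291015625, -272.8155212402344), (50.92469024658203, 78.04499816894531), 84.70271301269531) [ 0.56198453 -0.27356089  0.04806743] [ 0.53453267 -0.2726517 ]
up1 116 ((568.3264770507812, -276.0036315917969), (50.93526077270508, 10.149303436279297), 85.28404998779297) [ 0.5671916  -0.27604297  0.04754369] [ 0.5674548  -0.27504724]
up2 111 ((500.5262145996094, -269.96209716796875), (48.289859771728516, 10.190946578979492), 85.02457427978516) [ 0.49991904 -0.27130001  0.04851104] [ 0.50012785 -0.2701485 ]
1613
dish [ 0.33524362 -0.15901187  0.00459518]
stopper [ 0.69417874 -0.08317614  0.04474882]
jar [ 0.76353842 -0.14225745  0.08041531]
flask [0.76234129 0.05433712 0.07619776]
amber [0.73642562 0.22353845 0.0967109 ]
```

```bash
cat >> h.py <<'E'
from scipy.spatial.transform import Rotation as Ro
BC=np.array([.4704,.1212]);BY=8.27;RC=np.array([.5344,-.2728]);RY=-5.0
def frame(c,yaw,x,y):
    a=np.radians(yaw);return c+x*np.array([np.cos(a),np.sin(a)])+y*np.array([-np.sin(a),np.cos(a)])
def Rdown(yawy):
    a=np.radians(yawy);y=np.array([np.cos(a),np.sin(a),0]);z=np.array([0,0,-1.]);return np.stack([np.cross(y,z),y,z],1)
def plan(p,yawy):
    st=status.observe();R=np.array(st['tool_rot']);
    s=R.T@(np.array(p)-st['position'])/.05; w=np.degrees(Ro.from_matrix(R.T@Rdown(yawy)).as_rotvec())/8
    return np.round(np.r_[s,w],3)
def show():
    st=status.observe();print('t',st['time_s'],'pos',st['position'].round(4),'F',st['ft_force'].round(1),'w',round(st['grip_width'],4),'q',st['q'].round(1),'yawy',np.degrees(np.arctan2(st['tool_rot'][1,1],st['tool_rot'][0,1])).round(2),'z',st['tool_rot'][:,2].round(4))
E
python3 - <<'E'
from h import *
print(plan([.4556,.2202,.16],98.5)); print(plan([.4556,.2202,.055],98.5))
E
```

```text
[-6.132e+00 -2.945e+00  1.423e+00 -3.000e-03 -2.000e-03 -4.427e+00]
[-6.132e+00 -2.944e+00  3.523e+00 -3.000e-03 -2.000e-03 -4.427e+00]
```

Emit:
send_rows(targets=[[-6.13,-2.945,1.42,0,0,-4.43,60],[-6.13,-2.945,1.42,0,0,-4.43,60],[-6.13,-2.945,1.42,0,0,-4.43,60],[-6.13,-2.945,1.42,0,0,-4.43,60],[-6.13,-2.945,1.42,0,0,-4.43,60]], grip_force=25)

```text
time_s: 0.92
position: [0.4245, 0.2612, 0.1712]
tool_rot: [[-0.989, -0.15, 0.001], [-0.15, 0.989, 0.0], [-0.001, 0.0, -1.0]]
ft_force: [0.8, 1.1, -0.1]
grip_width: 0.0602
```

```bash
python3 - <<'E'
from h import *
show();print(plan([.4556,.2202,.16],98.5)); print(plan([.4556,.2202,.056],98.5))
E
```

```text
t 0.925 pos [0.4245 0.2612 0.1712] F [ 0.8  1.1 -0.1] w 0.0602 q [ 18.   19.9  88.2   0.   71.9 -80.6] yawy 98.61 z [ 5.e-04  3.e-04 -1.e+00]
[-0.492 -0.904  0.225  0.001  0.004  0.014]
[-4.910e-01 -9.040e-01  2.305e+00  1.000e-03  4.000e-03  1.400e-02]
```

Emit:
send_rows(targets=[[-0.49,-0.9,0.22,0,0,0,60],[-0.49,-0.9,0.22,0,0,0,60],[-0.49,-0.9,0.22,0,0,0,60]])

```text
time_s: 1.3
position: [0.4541, 0.2222, 0.1605]
tool_rot: [[-0.989, -0.148, -0.0], [-0.148, 0.989, 0.0], [0.0, 0.0, -1.0]]
ft_force: [0.0, 0.5, 0.4]
grip_width: 0.06
```

```bash
python3 - <<'E'
from h import *
show();st=status.observe();im,d=vision.get_image('wrist');save('w1',im);P=world('wrist',d,st=st)
print(plan([.4556,.2202,.056],98.5))
m=(d>0)&(P[...,2]>.068)&(P[...,2]<.09)&(abs(P[...,0]-.4556)<.06)&(abs(P[...,1]-.2202)<.04)
print(m.sum(),cv2.minAreaRect((P[m][:,:2]*1000).astype(np.float32)),np.percentile(P[m][:,2],[5,50,95]))
E
```

```text
t 1.3 pos [0.4541 0.2222 0.1605] F [0.  0.5 0.4] w 0.06 q [ 12.6  21.2  88.    0.   70.8 -85.9] yawy 98.51 z [-2.e-04  2.e-04 -1.e+00]
[-2.600e-02 -5.400e-02  2.094e+00  2.000e-03  1.000e-03  9.000e-03]
2629 ((454.35003662109375, 221.9351806640625), (60.02296447753906, 13.934749603271484), 8.494622230529785) [0.07792073 0.07988346 0.08102384]
```

View pics/w1.png

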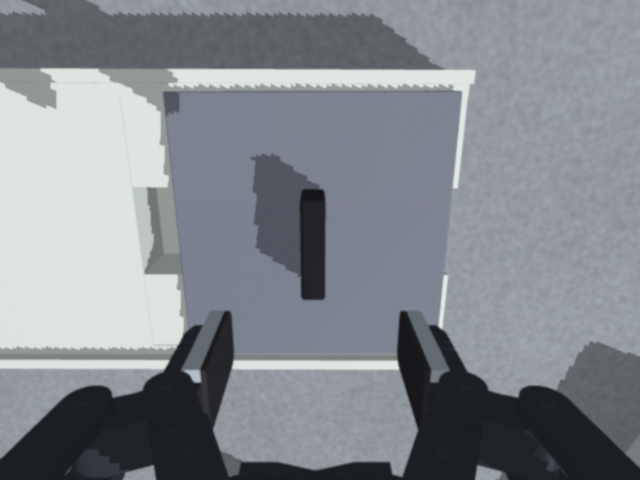

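The wrist view shows the tab at px (313,245), centred between the fingers. Its measured position agrees with the TCP to within 1 mm, so I go down and grip.

Emit:
send_rows(targets=[[0,0,1.0,0,0,0,60],[0,0,1.8,0,0,0,60],[0,0,2.08,0,0,0,50],[0,0,2.08,0,0,0,35],[0,0,2.08,0,0,0,25]])

```text
time_s: 1.98
position: [0.4551, 0.2224, 0.0579]
tool_rot: [[-0.989, -0.149, 0.003], [-0.149, 0.989, 0.001], [-0.003, 0.0, -1.0]]
ft_force: [1.1, 0.0, 0.8]
grip_width: 0.025
```

Emit:
send_rows(targets=[[0,0,0,0,0,0,8],[0,0,0,0,0,0,8],[0,0,0,0,0,0,8],[0,0,0,0,0,0,8]], grip_force=25)

```text
time_s: 2.48
position: [0.4551, 0.2222, 0.0579]
tool_rot: [[-0.989, -0.148, 0.003], [-0.148, 0.989, 0.001], [-0.003, 0.0, -1.0]]
ft_force: [-0.7, 1.1, 7.3]
grip_width: 0.0132
```

```bash
python3 - <<'E'
from h import *
show()
p=status.observe()['position']
e=frame(p[:2],BY,0,-.19);print(e,plan([*e,p[2]],98.5))
E
```

```text
t 2.475 pos [0.4551 0.2222 0.0579] F [-0.7  1.1  7.3] w 0.0132 q [ 12.6  29.1  95.4   0.   55.3 -85.9] yawy 98.52 z [ 2.8e-03  9.0e-04 -1.0e+00]
[0.48245343 0.03416763] [ 1.7e-02 -3.8e+00 -2.0e-03  3.0e-03  2.1e-02  3.0e-03]
```

Emit:
send_rows(targets=[[0,-0.2,0,0,0,0,8],[0,-0.4,0,0,0,0,8],[0,-0.7,0,0,0,0,8],[0.01,-1.0,0,0,0,0,8],[0.01,-1.3,0,0,0,0,8]])

```text
time_s: 3.1
position: [0.4644, 0.1577, 0.0579]
tool_rot: [[-0.989, -0.148, 0.003], [-0.148, 0.989, 0.001], [-0.003, 0.001, -1.0]]
ft_force: [-1.5, 4.5, 7.6]
grip_width: 0.0134
```

```bash
python3 - <<'E'
from h import *
show()
im,d=vision.get_image('top');save('top1',im[150:400,80:480])
E
```

```text
t 3.1 pos [0.4644 0.1577 0.0579] F [-1.5  4.5  7.6] w 0.0134 q [  4.9  27.9  98.    0.1  53.9 -93.7] yawy 98.51 z [ 0.0033  0.0014 -1.    ]
```

View pics/top1.png

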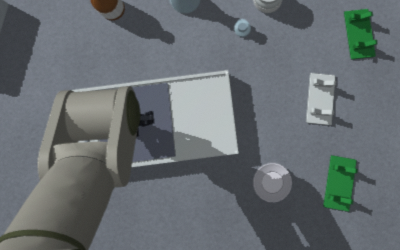

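The cover is sliding flat along the block, with its edge moved right to px (172,120) in the crop. I keep going.

Emit:
send_rows(targets=[[0,-0.35,0,0,0,0,8],[0,-0.75,0,0,0,0,8],[0.01,-1.15,0,0,0,0,8],[0.01,-1.55,0,0,0,0,8],[0.01,-1.9,0,0,0,0,8]])

```text
time_s: 3.78
position: [0.478, 0.0634, 0.0579]
tool_rot: [[-0.989, -0.148, 0.003], [-0.148, 0.989, 0.001], [-0.003, 0.0, -1.0]]
ft_force: [-0.9, 5.3, 9.1]
grip_width: 0.0136
```

Emit:
send_rows(targets=[[0,-0.2,0,0,0,0,8],[0,-0.4,0,0,0,0,8],[0,-0.55,0,0,0,0,8],[0,-0.55,0,0,0,0,8],[0,-0.55,0,0,0,0,8]])

```text
time_s: 4.4
position: [0.4821, 0.0358, 0.0579]
tool_rot: [[-0.989, -0.148, 0.003], [-0.148, 0.989, -0.001], [-0.003, -0.002, -1.0]]
ft_force: [-1.7, -2.3, 7.9]
grip_width: 0.0134
```

```bash
python3 - <<'E'
from h import *
show()
E
```

```text
t 4.4 pos [0.4821 0.0358 0.0579] F [-1.7 -2.3  7.9] w 0.0134 q [  -9.8   27.4   99.1   -0.    53.3 -108.3] yawy 98.51 z [ 0.0032 -0.0011 -1.    ]
```

Emit:
send_rows(targets=[[0,0,0,0,0,0,30],[0,0,0,0,0,0,40],[0,0,0,0,0,0,50],[0,0,-0.3,0,0,0,50],[0,0,-1.2,0,0,0,50]])

```text
time_s: 5.03
position: [0.4802, 0.0364, 0.1157]
tool_rot: [[-0.989, -0.148, -0.005], [-0.148, 0.989, 0.001], [0.005, 0.002, -1.0]]
ft_force: [0.5, -0.6, -0.6]
grip_width: 0.0499
```

```bash
python3 - <<'E'
from h import *
show()
print(plan([*frame(BC,BY,0,.103),.24],98.4))
E
```

```text
t 5.025 pos [0.4802 0.0364 0.1157] F [ 0.5 -0.6 -0.6] w 0.0499 q [  -9.8   22.4   95.1   -0.    62.8 -108.3] yawy 98.52 z [-4.8e-03  8.0e-04 -1.0e+00]
[-0.055  3.769 -2.481  0.011 -0.033  0.015]
```

Emit:
send_rows(targets=[[0,0.9,-1.0,0,0,0,50],[0,1.9,-1.9,0,0,0,50],[0,2.9,-2.45,0,0,0,50],[0,3.77,-2.45,0,0,0,50],[0,3.77,-2.45,0,0,0,50]])

```text
time_s: 5.65
position: [0.4524, 0.2251, 0.2391]
tool_rot: [[-0.988, -0.152, 0.0], [-0.152, 0.988, 0.0], [-0.0, 0.0, -1.0]]
ft_force: [-0.2, -1.0, 0.2]
grip_width: 0.0501
```

Emit:
send_rows(targets=[[0,0,0,0,0,0,50],[0,0,0,0,0,0,50]])

```text
time_s: 5.9
position: [0.4535, 0.2218, 0.2386]
tool_rot: [[-0.989, -0.147, -0.001], [-0.147, 0.989, -0.0], [0.001, -0.0, -1.0]]
ft_force: [0.5, -0.3, -0.8]
grip_width: 0.05
```

```bash
python3 - <<'E'
from h import *
show();st=status.observe();im,d=vision.get_image('wrist');save('w2',im);P=world('wrist',d,st=st);np.savez('/tmp/w2.npz',im=im,P=P,d=d)
for l in('electrode','rod','spatula','cover'):
  for r in vision.masks_of('wrist',l)[:2]:
    m=r['pixels']&(d>0);q=P[m]
    b=(q[:,:2]-BC);a=np.radians(BY);bx=b@[np.cos(a),np.sin(a)];by=b@[-np.sin(a),np.cos(a)]
    print(l,r['p'],r['extent'],cv2.minAreaRect((q[:,:2]*1000).astype(np.float32)),'z',np.percentile(q[:,2],[2,50,98]).round(4),'bx',np.percentile(bx,[1,50,99]).round(4),'by',np.percentile(by,[1,50,99]).round(4))
E
```

```text
t 5.9 pos [0.4535 0.2218 0.2386] F [ 0.5 -0.3 -0.8] w 0.05 q [ 12.6  17.   80.5  -0.   82.6 -85.8] yawy 98.44 z [-7.e-04 -3.e-04 -1.e+00]
electrode 0.63 [243.2, 107.7, 273.1, 278.9] ((465.29473876953125, 174.5854034423828), (153.7928466796875, 26.273862838745117), 5.512385845184326) z [0.0137 0.0278 0.0295] bx [-0.0728  0.0229  0.0685] by [0.0407 0.053  0.0639]
electrode 0.29 [262.6, 430.9, 321.2, 470.7] ((609.8245849609375, 215.37188720703125), (329.1466064453125, 62.88996505737305), 9.420812606811523) z [0.001  0.0255 0.0487] bx [-0.0124  0.265   0.288 ] by [0.0479 0.0801 0.1064]
rod 0.98 [367.5, 105.8, 395.9, 274.8] ((449.734619140625, 278.7926330566406), (156.0297393798828, 17.30602264404297), 7.061278820037842) z [0.0279 0.0339 0.036 ] bx [-0.0746 -0.0116  0.0656] by [0.15   0.1557 0.163 ]
spatula 0.92 [242.8, 107.1, 272.6, 277.7] ((460.3197021484375, 171.91477966308594), (143.18569946289062, 26.734291076660156), 7.312106132507324) z [0.0251 0.0279 0.0295] bx [-0.0727  0.0238  0.0678] by [0.0404 0.0529 0.0639]
spatula 0.42 [1.3, 71.2, 436.3, 315.4] ((482.68682861328125, 120.74130249023438), (224.20814514160156, 414.5606994628906), 8.206430435180664) z [0.0039 0.0436 0.0528] bx [-0.0967 -0.0091  0.0934] by [-0.1343  0.0777  0.1889]
```

View pics/w2.png

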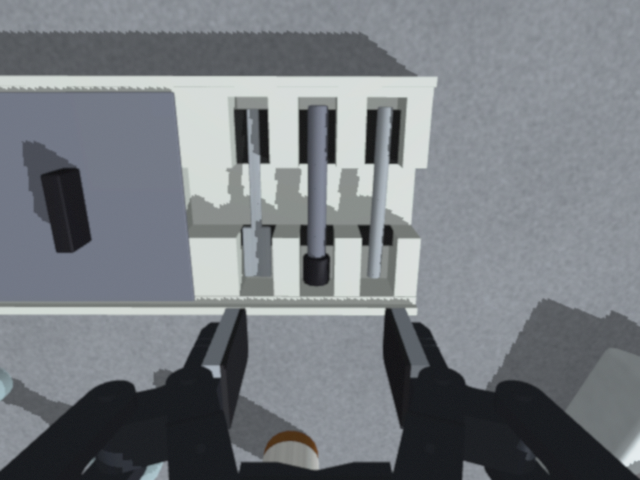

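The three pockets are open. The electrode lies in the middle pocket, with its body at px (317,180) and its head at (316,268) towards +x. The spatula is at (252,190), the rod at (380,190), and the cover's edge is clear at (185,190). The networks confused the electrode with the spatula, so I measure it from the depth instead.

```bash
python3 - <<'E'
from h import *
z=np.load('/tmp/w2.npz');P=z['P'];d=z['d'];im=z['im'].astype(int)
b=P[...,:2]-BC;a=np.radians(BY);bx=b@[np.cos(a),np.sin(a)];by=b@[-np.sin(a),np.cos(a)]
m=(d>0)&(abs(by-.103)<.0145)&(abs(bx)<.082)&(P[...,2]>.031)
for lo in np.arange(-.08,.08,.01):
    s=m&(bx>=lo)&(bx<lo+.01)
    if s.sum()>3: print(round(lo,2),s.sum(),by[s].mean().round(4),by[s].min().round(4),by[s].max().round(4),np.percentile(P[s][:,2],95).round(4))
print('x',bx[m].min(),bx[m].max())
c=(d>0)&(abs(P[...,2]-.049)<.003)&(by<.03)&(im.max(-1)<150)&(abs(bx)<.088);print('cover edge y',np.percentile(by[c],99.5), np.median(P[c][:,2]))
print(np.unique((by[(d>0)&(P[...,2]>.046)&(abs(by-.1)<.09)&(abs(bx)>.089)&(abs(bx)<.1)]>0)).size)
for i in (-1,1):
    f=(d>0)&(P[...,2]>.048)&(bx*i>.08)&(bx*i<.105)&(by>.02)&(by<.18);print('fence',bx[f].min(),bx[f].max(),np.median(P[f][:,2]))
for c_ in(.051,.155):
    s=(d>0)&(abs(by-c_)<.015)&(abs(bx)<.07)&(P[...,2]>.024);print(c_,by[s].min(),by[s].max())
e=(d>0)&(P[...,2]>.04)&(by>.1)&(by<.2)&(abs(bx)<.088);print('end y',by[e].max(),frame(BC,BY,0,.103))
E
```

```text
-0.08 234 0.103 0.0885 0.1129 0.0438
-0.07 288 0.1034 0.089 0.113 0.0407
-0.06 287 0.1033 0.0889 0.1123 0.0407
-0.05 283 0.1034 0.0888 0.1124 0.0432
-0.04 274 0.1034 0.0886 0.1125 0.0439
-0.03 267 0.1053 0.0886 0.1175 0.3226
-0.02 2584 0.1032 0.0885 0.1175 0.3178
-0.01 225 0.1044 0.097 0.112 0.0395
-0.0 220 0.1046 0.097 0.1121 0.0393
0.01 219 0.1045 0.0969 0.1122 0.0394
0.02 224 0.1036 0.0885 0.1123 0.0396
0.03 225 0.1025 0.0887 0.1115 0.0437
0.04 301 0.103 0.0885 0.116 0.0438
0.05 303 0.1032 0.0885 0.1161 0.0436
0.06 302 0.1032 0.0892 0.1153 0.0435
0.07 71 0.1012 0.0891 0.1163 0.0441
x -0.08194727511273427 0.08199972549285929
cover edge y -0.0009677701629831976 0.04990567508288249
1
fence -0.09716792511762144 -0.09023483081887144 0.05207419731803742
fence 0.08631881948047045 0.09521809491276616 0.05174455211401503
0.051 0.03600460595224626 0.06599810862315134
0.155 0.14000195845276303 0.16992338694504275
end y 0.19082554073475816 [0.45558468 0.22312893]
```

```bash
python3 - <<'E'
from h import *
z=np.load('/tmp/w2.npz');P=z['P'];d=z['d'];im=z['im'].astype(int)
b=P[...,:2]-BC;a=np.radians(BY);bx=b@[np.cos(a),np.sin(a)];by=b@[-np.sin(a),np.cos(a)]
m=(d>0)&(abs(by-.1045)<.003)&(P[...,2]>.034)&(P[...,2]<.0435)&(abs(bx)<.081)
print(np.sort(bx[m])[[0,3,10,-10,-4,-1]])
mm=m&(bx>.03);s=np.argsort(bx[mm]);
for x,zz in list(zip(bx[mm][s],P[mm][s][:,2]))[::6]: print(round(x,4),round(zz,4),end='; ')
p=frame(BC,BY,-.001,.1042);print(p,plan([*p,.1],98.3))
E
```

```text
[-0.0768477  -0.0768382  -0.07614931  0.08070776  0.08089082  0.0809337 ]
0.03 0.0386; 0.0308 0.0389; 0.0317 0.0389; 0.0322 0.04; 0.033 0.0375; 0.0337 0.0381; 0.0346 0.0383; 0.0356 0.038; 0.0361 0.0389; 0.0369 0.0392; 0.0375 0.0375; 0.0385 0.0399; 0.0391 0.0382; 0.04 0.0381; 0.0408 0.0385; 0.0416 0.0386; 0.0424 0.0391; 0.0429 0.04; 0.0436 0.0382; 0.0445 0.0382; 0.0454 0.0382; 0.0464 0.038; 0.0474 0.0379; 0.0479 0.039; 0.048 0.0386; 0.0482 0.0429; 0.0487 0.0416; 0.0494 0.042; 0.0504 0.042; 0.0515 0.0415; 0.0519 0.0426; 0.0532 0.0417; 0.0542 0.0416; 0.0553 0.0433; 0.0561 0.0415; 0.057 0.0415; 0.0582 0.043; 0.0592 0.0428; 0.0602 0.0426; 0.0611 0.0426; 0.0618 0.0431; 0.0627 0.0412; 0.0637 0.0432; 0.0645 0.0414; 0.0652 0.0419; 0.0661 0.0418; 0.0674 0.0411; 0.0681 0.0417; 0.069 0.0418; 0.0695 0.0427; 0.0705 0.0426; 0.0715 0.0424; 0.0801 0.0365; 0.0804 0.0397; 0.0807 0.0372; 0.0808 0.035; 0.0809 0.0427; [0.45442247 0.22417261] [-2.600e-02  3.500e-02  2.777e+00 -0.000e+00 -1.000e-03  2.100e-02]
```

```bash
python3 - <<'E'
from h import *
p=frame(BC,BY,-.002,.1045);print(p,plan([*p,.1],98.3),plan([*p,.0115],98.3))
E
```

```text
[0.45338972 0.22432565] [-6.000e-03  4.100e-02  2.777e+00 -0.000e+00 -1.000e-03  2.100e-02] [-6.000e-03  4.100e-02  4.547e+00 -0.000e+00 -1.000e-03  2.100e-02]
```

Emit:
send_rows(targets=[[0,0.04,0.8,0,0,0.02,40],[0,0.04,1.6,0,0,0.02,40],[0,0.04,2.4,0,0,0.02,40],[0,0.04,2.78,0,0,0.02,40],[0,0.04,2.78,0,0,0.02,40]])

```text
time_s: 6.78
position: [0.4525, 0.2244, 0.099]
tool_rot: [[-0.989, -0.145, -0.003], [-0.145, 0.989, -0.001], [0.003, -0.0, -1.0]]
ft_force: [-0.6, 0.8, -0.3]
grip_width: 0.0402
```

```bash
python3 - <<'E'
from h import *
show();st=status.observe();im,d=vision.get_image('wrist');save('w3',im)
p=frame(BC,BY,-.002,.1045);print(p,plan([*p,.0115],98.3))
P=world('wrist',d,st=st)
b=P[...,:2]-BC;a=np.radians(BY);bx=b@[np.cos(a),np.sin(a)];by=b@[-np.sin(a),np.cos(a)]
m=(d>0)&(abs(by-.1045)<.0095)&(P[...,2]>.031)&(P[...,2]<.042)&(abs(bx)<.027)
print('by',by[m].min(),by[m].max(),np.percentile(P[m][:,2],95))
m=(d>0)&(abs(by-.1045)<.003)&(P[...,2]>.034)&(P[...,2]<.0455)&(abs(bx)<.081)
x=np.sort(bx[m]);print(x[[0,5,-5,-1]]);mm=m&(bx>.035)&(bx<.06)
s=np.argsort(bx[mm]);print([(round(float(u),4),round(float(v),4)) for u,v in list(zip(bx[mm][s],P[mm][s][:,2]))[::15]])
E
```

```text
t 6.775 pos [0.4525 0.2244 0.099 ] F [-0.6  0.8 -0.3] w 0.0402 q [ 12.9  25.7  92.8  -0.   61.7 -85.4] yawy 98.34 z [-2.7e-03 -6.0e-04 -1.0e+00]
[0.45338972 0.22432565] [-0.005 -0.006  1.772 -0.    -0.003  0.006]
by 0.09622066022845463 0.11234919659387421 0.03940269953528004
[-0.07687756 -0.07682349  0.08095507  0.08099884]
[(0.035, 0.0382), (0.0358, 0.038), (0.0363, 0.0391), (0.0373, 0.0386), (0.0383, 0.0379), (0.039, 0.0388), (0.0401, 0.038), (0.0408, 0.0399), (0.0417, 0.0395), (0.0426, 0.0399), (0.0435, 0.0385), (0.0443, 0.0382), (0.045, 0.0391), (0.0458, 0.0388), (0.0469, 0.0381), (0.0476, 0.038), (0.0479, 0.0414), (0.0483, 0.0379), (0.0485, 0.0366), (0.0487, 0.042), (0.0493, 0.0422), (0.0502, 0.0426), (0.0508, 0.0427), (0.0517, 0.0424), (0.0528, 0.0426), (0.0534, 0.0426), (0.0547, 0.0426), (0.0554, 0.0434), (0.0564, 0.042), (0.057, 0.042), (0.058, 0.0433), (0.059, 0.042), (0.0598, 0.0425)]
```

View pics/w3.png

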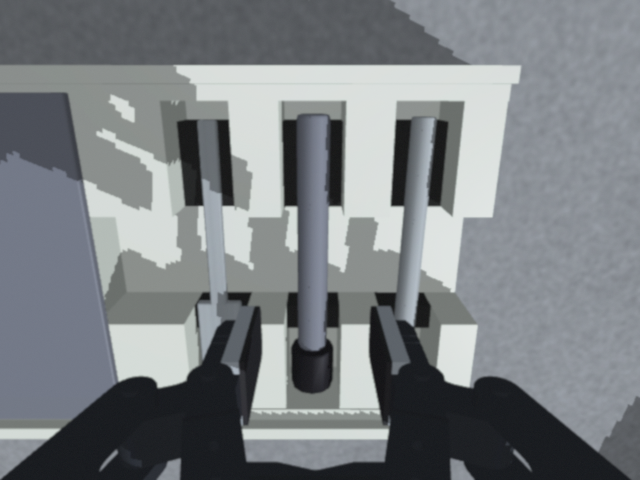

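The electrode, at px (313,230), is centred between the fingers. Both neighbours, at (212,220) and (415,210), are outside the finger tracks. I go down and close.

Emit:
send_rows(targets=[[0,-0.005,0.6,0,0,0,40],[0,-0.005,1.1,0,0,0,40],[0,-0.005,1.5,0,0,0,40],[0,-0.005,1.75,0,0,0,40],[0,-0.005,1.75,0,0,0,40]])

```text
time_s: 7.45
position: [0.4532, 0.2245, 0.0126]
tool_rot: [[-0.989, -0.145, 0.0], [-0.145, 0.989, 0.0], [-0.0, 0.0, -1.0]]
ft_force: [0.1, 0.6, -0.3]
grip_width: 0.04
```

Emit:
send_rows(targets=[[0,0,0,0,0,0,25],[0,0,0,0,0,0,20],[0,0,0,0,0,0,10],[0,0,0,0,0,0,10],[0,0,0,0,0,0,10]], grip_force=30)

```text
time_s: 8.07
position: [0.4533, 0.2246, 0.0131]
tool_rot: [[-0.989, -0.146, 0.001], [-0.146, 0.989, 0.0], [-0.001, 0.0, -1.0]]
ft_force: [-1.1, -0.5, 5.5]
grip_width: 0.0149
```

```bash
python3 - <<'E'
from h import *
show()
E
```

```text
t 8.075 pos [0.4533 0.2246 0.0131] F [-1.1 -0.5  5.5] w 0.0149 q [ 12.9  33.3  97.8  -0.   48.8 -85.4] yawy 98.37 z [ 1.2e-03  3.0e-04 -1.0e+00]
```

Emit:
send_rows(targets=[[0,0,-0.3,0,0,0,10],[0,0,-0.8,0,0,0,10],[0,0,-1.5,0,0,0,10],[0,0,-2.3,0,0,0,10],[0,0,-3.0,0,0,0,10]])

```text
time_s: 8.7
position: [0.4528, 0.2244, 0.1638]
tool_rot: [[-0.989, -0.145, 0.0], [-0.145, 0.989, 0.0], [-0.0, 0.0, -1.0]]
ft_force: [0.5, -0.2, -1.2]
grip_width: 0.015
```

Emit:
send_rows(targets=[[0,0,-0.3,0,0,0,10],[0,0,-0.3,0,0,0,10]])

```text
time_s: 8.95
position: [0.4532, 0.2245, 0.1782]
tool_rot: [[-0.989, -0.145, 0.002], [-0.145, 0.989, 0.0], [-0.002, 0.0, -1.0]]
ft_force: [-0.1, -0.5, -1.9]
grip_width: 0.015
```

```bash
python3 - <<'E'
from h import *
show();st=status.observe();im,d=vision.get_image('wrist');save('w4',im)
P=world('wrist',d,st=st)
T=(P-st['position'])@np.array(st['tool_rot'])  # tool coords
m=(d>0)&(abs(T[...,1])<.004)&(T[...,2]<.03)&(T[...,2]>-.06)&(abs(T[...,0])<.1)
x=T[...,0][m];print('toolx',x.min(),x.max())
for lo in np.arange(-.09,.09,.01):
    s=m&(T[...,0]>=lo)&(T[...,0]<lo+.01)
    if s.sum()>3: print(round(lo,2),s.sum(),np.median(T[s],0).round(4))
mm=m&(T[...,0]<-.02);s=np.argsort(T[mm][:,0]);print([(round(float(u),4),round(float(v),4)) for u,v in T[mm][s][::60][:,[0,2]]])
print(plan([*RC,.17],85),frame(RC,RY,0,0))
E
```

```text
t 8.95 pos [0.4532 0.2245 0.1782] F [-0.1 -0.5 -1.9] w 0.015 q [ 12.9  20.1  86.5  -0.   73.3 -85.4] yawy 98.36 z [ 1.9e-03  4.0e-04 -1.0e+00]
toolx -0.043576199741160525 0.07493417060154733
-0.05 142 [-0.0414 -0.0003 -0.025 ]
-0.04 515 [-0.0349  0.0001 -0.0253]
-0.03 547 [-0.0248  0.0001 -0.0253]
-0.02 589 [-0.015   0.0001 -0.0253]
-0.01 621 [-0.005  -0.0002 -0.0253]
-0.0 674 [ 0.0052 -0.0001 -0.0253]
0.01 731 [ 0.015   0.0002 -0.0253]
0.02 784 [ 0.025  -0.     -0.0254]
0.03 839 [ 0.035  -0.     -0.0254]
0.04 890 [ 0.045   0.     -0.0255]
0.05 983 [ 0.0551  0.0001 -0.0254]
0.06 1068 [ 0.065   0.0001 -0.0255]
0.07 639 [ 0.0728  0.0001 -0.0252]
[(-0.0436, -0.0245), (-0.0416, -0.0263), (-0.0405, -0.0248), (-0.0393, -0.0247), (-0.0381, -0.0254), (-0.0368, -0.0244), (-0.0357, -0.0251), (-0.0346, -0.0249), (-0.0334, -0.0253), (-0.0323, -0.0246), (-0.0311, -0.0262), (-0.0299, -0.0261), (-0.0289, -0.0244), (-0.0278, -0.0238), (-0.0267, -0.0259), (-0.0256, -0.0258), (-0.0243, -0.0258), (-0.0233, -0.0255), (-0.0223, -0.0243), (-0.0209, -0.0258), (-0.0201, -0.0245)]
[-1.6800e-01 -1.0076e+01  1.4400e-01 -0.0000e+00 -1.0000e-03  1.6700e+00] [ 0.5344 -0.2728]
```

View pics/w4.png

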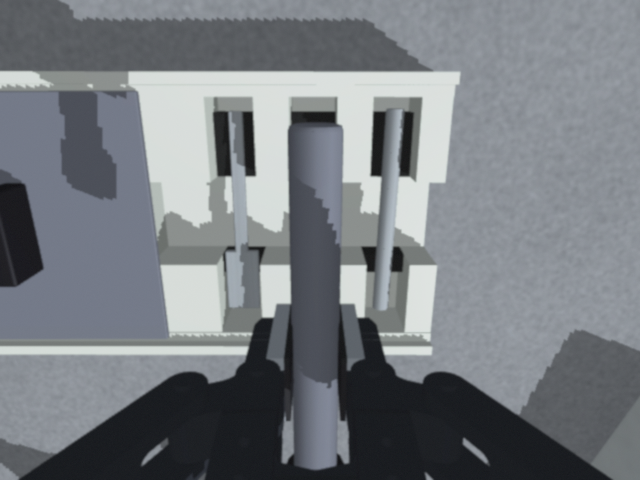

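The electrode is held level at its middle: its tail end is at tool x +75 mm and its axis is 17 mm above the TCP. The spatula and rod are still in their pockets. I carry it to the rest.

Emit:
send_rows(targets=[[0,-0.5,0,0,0,0.1,10],[0,-1.4,0,0,0,0.3,10],[-0.04,-2.4,0,0,0,0.5,10],[-0.06,-3.4,0,0,0,0.7,10],[-0.08,-4.4,0,0,0,0.8,10]])

```text
time_s: 9.62
position: [0.4886, 0.0059, 0.1762]
tool_rot: [[-0.999, -0.034, -0.002], [-0.034, 0.999, 0.001], [0.002, 0.001, -1.0]]
ft_force: [0.7, 0.1, -0.4]
grip_width: 0.015
```

```bash
python3 - <<'E'
from h import *
show();print(plan([*RC,.17],85))
E
```

```text
t 9.625 pos [0.4886 0.0059 0.1762] F [ 0.7  0.1 -0.4] w 0.015 q [ -13.2   18.7   89.1    0.    72.4 -105.2] yawy 91.93 z [-2.1e-03  5.0e-04 -1.0e+00]
[-7.290e-01 -5.601e+00  1.200e-01  3.000e-03 -1.500e-02  8.660e-01]
```

Emit:
send_rows(targets=[[-0.13,-1.0,0,0,0,0.17,10],[-0.26,-2.0,0,0,0,0.34,10],[-0.39,-3.0,0,0,0,0.5,10],[-0.52,-4.0,0,0,0,0.7,10],[-0.65,-5.0,0,0,0,0.86,10]])

```text
time_s: 10.25
position: [0.5297, -0.2428, 0.1759]
tool_rot: [[-0.996, 0.087, -0.002], [0.087, 0.996, 0.002], [0.002, 0.001, -1.0]]
ft_force: [0.7, -0.4, -0.1]
grip_width: 0.0149
```

Emit:
send_rows(targets=[[-0.05,-0.5,0,0,0,0,10],[-0.05,-0.5,0,0,0,0,10],[-0.05,-0.5,0,0,0,0,10]])

```text
time_s: 10.62
position: [0.5301, -0.2652, 0.177]
tool_rot: [[-0.996, 0.085, -0.001], [0.085, 0.996, 0.001], [0.001, 0.001, -1.0]]
ft_force: [0.5, 1.1, -0.1]
grip_width: 0.0146
```

```bash
python3 - <<'E'
from h import *
show();st=status.observe();im,d=vision.get_image('wrist');save('w5',im)
P=world('wrist',d,st=st)
b=P[...,:2]-RC;a=np.radians(RY);bx=b@[np.cos(a),np.sin(a)];by=b@[-np.sin(a),np.cos(a)]
m=(d>0)&(abs(bx)<.07)&(abs(by)<.04)&(P[...,2]>.004)&(P[...,2]<.065)
u=m&(P[...,2]>.03)
n,l,s,c=cv2.connectedComponentsWithStats(u.astype(np.uint8))
for i in range(1,n):
    if s[i,4]>30: q=P[l==i];print(s[i],cv2.minAreaRect((q[:,:2]*1000).astype(np.float32)),bx[l==i].min(),bx[l==i].max(),by[l==i].min(),by[l==i].max(),q[:,2].max())
b_=m&(P[...,2]<.012);print('base',bx[b_].min(),bx[b_].max(),by[b_].min(),by[b_].max(),cv2.minAreaRect((P[b_][:,:2]*1000).astype(np.float32)))
T=(P-st['position'])@np.array(st['tool_rot']);e=(d>0)&(abs(T[...,1])<.004)&(T[...,2]<.03)&(T[...,2]>-.06)&(abs(T[...,0])<.1);print(T[e][:,0].max())
im,d=vision.get_image('top');save('top2',im[150:400,80:480])
print(plan([*RC,.17],85))
E
```

```text
t 10.625 pos [ 0.5301 -0.2652  0.177 ] F [ 0.5  1.1 -0.1] w 0.0146 q [ -38.    28.5   72.4    0.    79.2 -123.2] yawy 85.14 z [-0.001   0.0011 -1.    ]
[264 169  25  24 500] ((498.19708251953125, -286.3713073730469), (15.096526145935059, 10.542985916137695), 83.96531677246094) -0.04012467274882544 -0.02958509732797252 -0.02424883191209638 -0.00905167660998019 0.057541223553342735
[343 175   2  16  32] ((501.91571044921875, -243.81532287597656), (0.8261176347732544, 9.804157257080078), 86.69105529785156) -0.03977718347023968 -0.029977406954143478 0.0255732390194445 0.02652480120540612 0.053539680850551094
[268 262  23  30 524] ((566.1504516601562, -292.185546875), (15.177950859069824, 11.16479778289795), 85.68765258789062) 0.027665863448380065 0.03892306722986167 -0.024096202225467912 -0.009017249925256252 0.05752050176337152
base -0.06096379192011291 0.05901938665093816 -0.02875886462789334 0.03134843212844198 ((533.5363159179688, -271.4339904785156), (60.08665466308594, 119.9864273071289), 85.0199966430664)
0.07515366683295623
[-0.093 -0.147  0.149  0.003 -0.002  0.022]
```

View pics/w5.png

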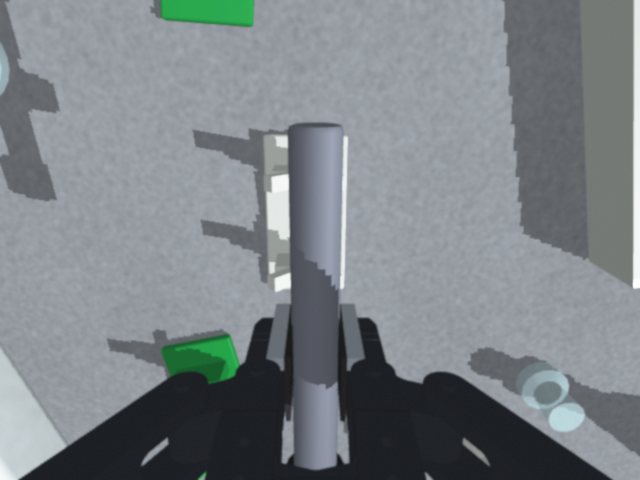

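View pics/top2.png

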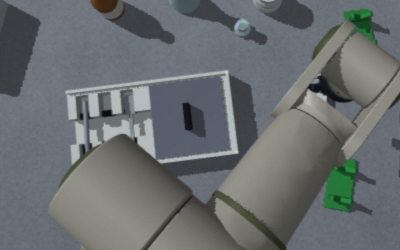

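The electrode tail (px 316,125) is over the white rest (px 305,210). The green look-alikes stay clear of the gripper. I fine-align and go lower.

```bash
python3 - <<'E'
from h import *
print(plan([.5335,-.2714,.07],85))
E
```

```text
[-7.400e-02 -1.210e-01  2.149e+00  3.000e-03 -2.000e-03  2.200e-02]
```

Emit:
send_rows(targets=[[-0.07,-0.12,0.3,0,0,0.02,10],[-0.07,-0.12,0.8,0,0,0.02,10],[-0.07,-0.12,1.4,0,0,0.02,10],[-0.07,-0.12,2.0,0,0,0.02,10],[-0.07,-0.12,2.1,0,0,0.02,10]])

```text
time_s: 11.35
position: [0.5325, -0.2719, 0.07]
tool_rot: [[-0.996, 0.088, -0.004], [0.088, 0.996, 0.003], [0.004, 0.003, -1.0]]
ft_force: [0.3, -0.0, -0.1]
grip_width: 0.0149
```

Emit:
send_rows(targets=[[0,0,0,0,0,0,10],[0,0,0,0,0,0,10]])

```text
time_s: 11.6
position: [0.5339, -0.2731, 0.0736]
tool_rot: [[-0.996, 0.088, 0.002], [0.088, 0.996, -0.001], [-0.002, -0.001, -1.0]]
ft_force: [1.0, 0.7, -0.1]
grip_width: 0.0145
```

```bash
python3 - <<'E'
from h import *
show();st=status.observe();im,d=vision.get_image('wrist');save('w6',im)
P=world('wrist',d,st=st)
b=P[...,:2]-RC;a=np.radians(RY);bx=b@[np.cos(a),np.sin(a)];by=b@[-np.sin(a),np.cos(a)]
m=(d>0)&(abs(bx)<.07)&(abs(by)<.045)&(P[...,2]>.004)&(P[...,2]<.06)
u=m&(P[...,2]>.03)
n,l,s,c=cv2.connectedComponentsWithStats(u.astype(np.uint8))
for i in range(1,n):
    if s[i,4]>60: q=P[l==i];print(s[i],bx[l==i].min(),bx[l==i].max(),by[l==i].min(),by[l==i].max(),q[:,2].max())
b_=m&(P[...,2]<.012);print('base',bx[b_].min(),bx[b_].max(),by[b_].min(),by[b_].max(),cv2.minAreaRect((P[b_][:,:2]*1000).astype(np.float32)))
print(plan([.5335,-.2714,.030],85))
im,d=vision.get_image('scene');save('sc2',cv2.resize(im[120:300,120:360],None,fx=3,fy=3))
E
```

```text
t 11.6 pos [ 0.5339 -0.2731  0.0736] F [ 1.   0.7 -0.1] w 0.0145 q [ -38.4   35.2   79.    -0.    65.7 -123.3] yawy 84.93 z [ 0.0017 -0.0013 -1.    ]
[ 342  197   39   42 1293] -0.03999656042635552 -0.029179541946425754 0.011438487771138962 0.026619636716974655 0.05796144018697955
[ 253  198   37   41 1230] -0.03995472165668968 -0.029196781748152992 -0.02437433454446829 -0.010041371194564183 0.05830439655862467
base -0.06078744424075715 0.033215721335366745 -0.029053966969246548 0.031312685497835495 ((520.747314453125, -270.4285888671875), (60.343170166015625, 93.89556121826172), 84.85498046875)
[ 0.01   0.033  0.871 -0.008  0.012 -0.009]
```

View pics/w6.png

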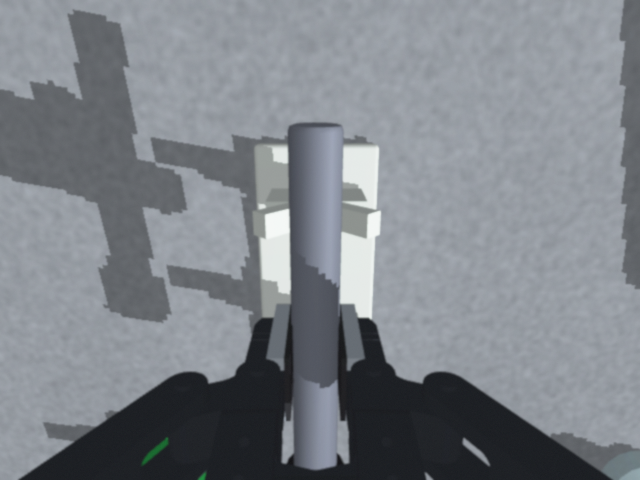

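View pics/sc2.png

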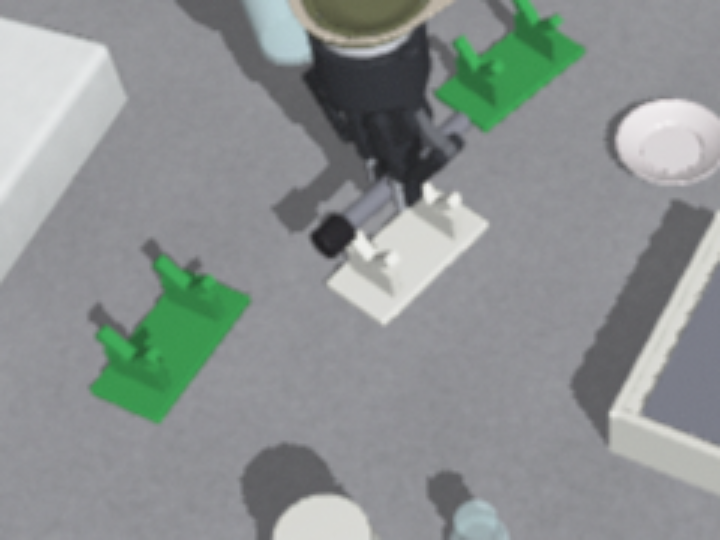

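The white rest's notched uprights (px 270,215 and 365,215) straddle the electrode evenly. I correct y by about 1.4 mm and lower slowly.

Emit:
send_rows(targets=[[0,0.03,0.2,0,0,0,10],[0,0.03,0.4,0,0,0,10],[0,0.03,0.6,0,0,0,10],[0,0.03,0.74,0,0,0,10],[0,0.03,0.8,0,0,0,10]])

```text
time_s: 12.32
position: [0.5333, -0.2712, 0.0318]
tool_rot: [[-0.996, 0.089, -0.001], [0.089, 0.996, 0.0], [0.001, 0.0, -1.0]]
ft_force: [-0.4, -0.7, 0.3]
grip_width: 0.0149
```

Emit:
send_rows(targets=[[0,0,0,0,0,0,10],[0,0,0,0,0,0,10]])

```text
time_s: 12.58
position: [0.5336, -0.2713, 0.0327]
tool_rot: [[-0.996, 0.088, 0.0], [0.088, 0.996, -0.0], [-0.0, -0.0, -1.0]]
ft_force: [-0.2, -0.0, -0.2]
grip_width: 0.0152
```

```bash
python3 - <<'E'
from h import *
show();print(plan([.5339,-.2717,.030],85))
E
```

```text
t 12.575 pos [ 0.5336 -0.2713  0.0327] F [-0.2 -0.  -0.2] w 0.0152 q [ -38.3   38.2   81.3    0.    60.5 -123.2] yawy 84.92 z [ 4.e-04 -3.e-04 -1.e+00]
[-0.007 -0.006  0.054 -0.002  0.003 -0.01 ]
```

Lower in 0.5 mm steps and watch for contact force.

Emit:
send_rows(targets=[[0,0,0.02,0,0,0,10],[0,0,0.04,0,0,0,10],[0,0,0.05,0,0,0,10],[0,0,0.05,0,0,0,10]])

```text
time_s: 13.08
position: [0.5338, -0.2721, 0.0308]
tool_rot: [[-0.996, 0.089, 0.001], [0.089, 0.996, -0.002], [-0.002, -0.002, -1.0]]
ft_force: [-1.1, -2.4, 5.6]
grip_width: 0.0148
```

Emit:
send_rows(targets=[[0,0,0.01,0,0,0,10],[0,0,0.02,0,0,0,10],[0,0,0.02,0,0,0,10]])

```text
time_s: 13.45
position: [0.534, -0.2725, 0.0304]
tool_rot: [[-0.996, 0.089, 0.002], [0.089, 0.996, -0.003], [-0.002, -0.003, -1.0]]
ft_force: [-1.8, -2.6, 8.6]
grip_width: 0.0151
```

Contact shows as 8.6 N upward, with the electrode self-centring in the notches. I release and retreat straight up.

Emit:
send_rows(targets=[[0,0,-0.01,0,0,0,22],[0,0,-0.01,0,0,0,30],[0,0,-0.01,0,0,0,40],[0,0,-0.01,0,0,0,45],[0,0,-0.01,0,0,0,45]])

```text
time_s: 14.08
position: [0.5335, -0.2712, 0.0294]
tool_rot: [[-0.996, 0.088, -0.0], [0.088, 0.996, 0.0], [0.0, 0.0, -1.0]]
ft_force: [-1.2, -0.5, 0.8]
grip_width: 0.0455
```

Emit:
send_rows(targets=[[0,0,-0.4,0,0,0,45],[0,0,-0.9,0,0,0,45],[0,0,-1.7,0,0,0,45],[0,0,-2.6,0,0,0,45],[0,0,-3.0,0,0,0,45]])

```text
time_s: 14.7
position: [0.534, -0.2716, 0.1822]
tool_rot: [[-0.996, 0.088, 0.003], [0.088, 0.996, -0.002], [-0.003, -0.002, -1.0]]
ft_force: [0.5, -0.8, -1.0]
grip_width: 0.0449
```

Emit:
send_rows(targets=[[0.6,0,-0.4,0,0,0,45],[1.2,0,-0.4,0,0,0,45],[1.2,0,-0.4,0,0,0,45],[1.2,0,-0.4,0,0,0,45]])

```text
time_s: 15.2
position: [0.4742, -0.2661, 0.1994]
tool_rot: [[-0.996, 0.089, 0.0], [0.089, 0.996, -0.0], [-0.0, -0.0, -1.0]]
ft_force: [1.4, 0.3, -0.9]
grip_width: 0.0447
```

```bash
python3 - <<'E'
from h import *
show();st=status.observe();im,d=vision.get_image('wrist');save('w7',im)
P=world('wrist',d,st=st)
b=P[...,:2]-RC;a=np.radians(RY);bx=b@[np.cos(a),np.sin(a)];by=b@[-np.sin(a),np.cos(a)]
m=(d>0)&(abs(bx)<.09)&(abs(by)<.045)
e=m&(abs(by-.001)<.003)&(P[...,2]>.044)&(P[...,2]<.066);x=np.sort(bx[e]);print('elec x',x[[0,5,-5,-1]])
for lo in np.arange(-.08,.08,.02):
    s=m&(abs(by-.001)<.016)&(P[...,2]>.048)&(P[...,2]<.07)&(bx>=lo)&(bx<lo+.02)
    if s.sum(): print(round(lo,2),by[s].min().round(4),by[s].max().round(4),np.percentile(P[s][:,2],95).round(4))
b_=m&(P[...,2]<.012)&(P[...,2]>.005);print('base',bx[b_].min(),bx[b_].max(),by[b_].min(),by[b_].max())
im,d=vision.get_image('scene');save('sc3',cv2.resize(im[120:300,120:360],None,fx=3,fy=3))
E
```

```text
t 15.2 pos [ 0.4742 -0.2661  0.1994] F [ 1.4  0.3 -0.9] w 0.0447 q [ -41.8   22.6   78.5    0.    78.8 -126.7] yawy 84.92 z [ 3.e-04 -1.e-04 -1.e+00]
elec x [-0.07628468 -0.07610765  0.07297427  0.07393884]
-0.08 -0.0063 0.0085 0.0567
-0.06 -0.0102 0.0143 0.0567
-0.04 -0.0146 0.0166 0.0565
-0.02 -0.0063 0.0088 0.0566
0.0 -0.0065 0.0088 0.0565
0.02 -0.015 0.0167 0.0566
0.04 -0.0101 0.013 0.0602
0.06 -0.0103 0.0131 0.0604
base -0.061233640747428285 0.05708703713141696 -0.028768791851334668 0.03139154147269133
```

View pics/w7.png

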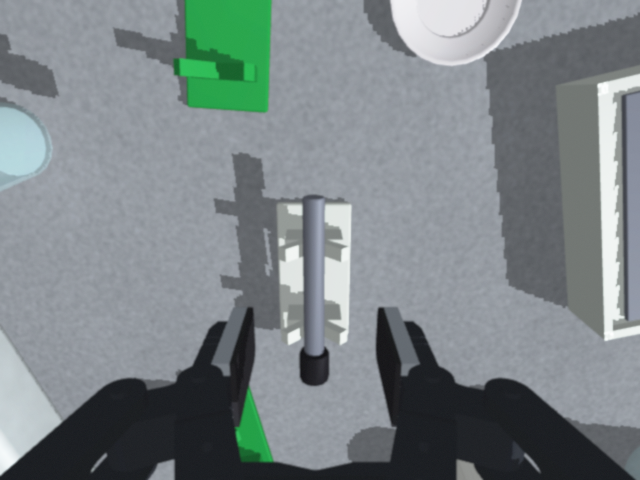

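View pics/sc3.png

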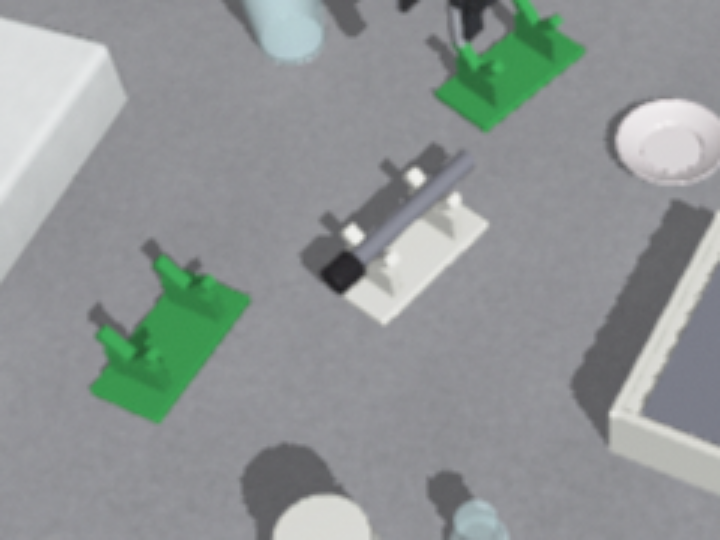

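The electrode lies in both notches of the white rest, level, with its head at px (314,365). Its centre is within about 1 mm of the base plate's centre. I do a last overall check.

```bash
python3 - <<'E'
from h import *
im,d=vision.get_image('top');save('top3',im);P=world('top',d)
z=np.load('/tmp/top0.npz');P0=world('top',z['d'])
for n_,(u,v) in dict(dish=(352,333),stopper=(322,178),jar=(348,145),flask=(263,145),amber=(187,152),beaker=(510,305)).items():
    print(n_,(abs(im[v-18:v+18,u-18:u+18].astype(int)-z['im'][v-18:v+18,u-18:u+18]).mean()).round(2))
b=P[...,:2]-BC;a=np.radians(BY);by=b@[-np.sin(a),np.cos(a)];bx=b@[np.cos(a),np.sin(a)]
h=(P[...,2]>.07)&(P[...,2]<.09)&(abs(bx)<.04)&(abs(by+.086)<.03)&(d>0);print('handle',bx[h].mean(),by[h].mean(),h.sum(),np.percentile(P[h][:,2],95))
c=(d>0)&(abs(bx)<.08)&(by<-.01)&(by>-.165)&~(h);print('cover z',np.percentile(P[c][:,2],[5,50,90]))
E
```

```text
dish 40.09
stopper 2.23
jar 2.59
flask 2.17
amber 1.88
beaker 2.45
handle -0.0009883637323100183 -0.08709438616506272 181 0.08243168007031731
cover z [0.04613924 0.04940711 0.05196573]
```

View pics/top3.png

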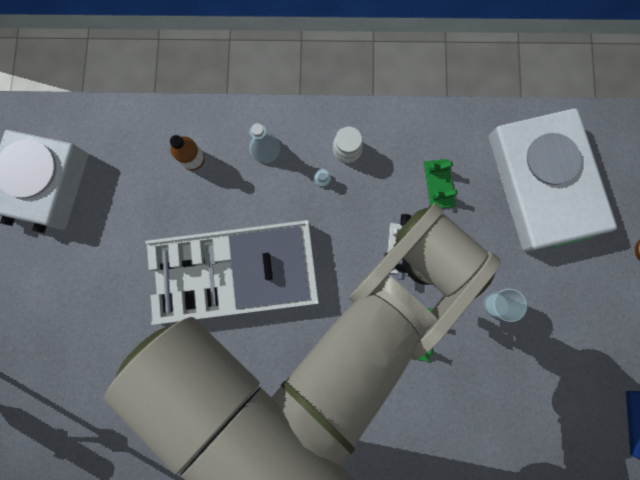

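The cover lies on the deck at px (267,267), all three pockets are open, and the rod (165,280) and spatula (211,270) are in place. The glassware has not moved. The arm hides the dish here, but in the scene view it sits in the same place as before.

```bash
python3 - <<'E'
from h import *
print(env.close_job())
E
```

```text
the job is handed in; nothing more can be done
None
```

I slid the cover onto the deck, lifted the electrode out of the middle pocket, set it down in both notches of the white rest, and handed the job in at about 15 s.

- **Cover:** it stayed flat while sliding and ended with its centre at block y ≈ -87 mm, so all three pockets are fully open.
- **Electrode:** I lowered it until about 9 N of contact force showed, then released it. Afterwards it lay level, centred to about 1 mm both lengthways and across.
- **Other parts:** the rod and spatula are still in their pockets.
- **Glassware and jars:** the stopper, jar, flask, amber bottle and beaker look unchanged in the before-and-after top views.

Three checks disagreed or could not be completed:
- **Electrode identity:** the vision network took the spatula for the electrode, so I identified the electrode by its thick head in the picture and by depth.
- **Rest position:** the wrist and top cameras differed by about 1.5 mm. The V notches took up the sideways part of that.
- **Dish:** the arm hid it in the last top view, so I only compared it by eye in the scene camera, where it had not moved.

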